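# Bring the label printer back into service after a roll change

## Task

A fresh roll has just been dropped into the library's label printer. Push its open cover down until it latches fully shut, press the front end (the end away from the cover) of the rocker switch on the front deck fully down to switch the printer on, then press the oblong feed key all the way in and let it come up, and after it the round cutter key, also all the way in, and let it come up. Only push and press: pick nothing up, leave the small square key alone, and leave everything else on the table where it stands.

Things in the scene. Friction and masses are not known exactly. Their poses are not given: they have to be found in the camera images.
- printer: Grey and black desktop label printer, immovable, 236 deep (x), 196 wide (y), 148 mm high when shut. Origin: centre of its underside; its -x is the front (towards the robot at yaw 0). Front part, x = -118 to -50: level deck at z = 92 mm, four controls in a row at x = -88: rocker y = +66, oblong feed key +22, round cutter key -22, small square mode key -66. Behind it a well with a white roll.
- cover (a joint): Angle (rad) of the cover: 0 fully shut, grows as its front edge rises; starts at 0.65 to 1.1, stop at 1.6. A stiff hinge keeps it where it is left. From 0.06 rad down it meets a sprung latch: about 6 N straight down on the pad point (more at speed) snaps it past; it then reads below 0.005 and stays. Less leaves it ajar.
- cover_hinge (a point): Point on the cover's hinge axis, mid width: in the printer's frame x = +112, y = 0, z = 103 mm. The axis runs along the printer's y, at its rear top edge.
- cover_pad (a point): Pad point, a good place to push: on the cover's outer face, mid width, 17 mm behind the front edge of its flat top; shut, it lies 118 mm in front of the hinge axis and 45 mm above it. The cover is a stiff shell 192 mm wide; before the flat top a bevel falls 45 mm over 27 mm to the deck. Open, the outer face looks up and to the rear (+x): push it from behind and above.
- rocker (a joint): Angle (rad) of the black rocker switch: 0 off (at the start), 0.4 fully on. 30 mm long along the printer's x, 21 mm wide, pivoting at its middle; concave top in two flat halves. Off: front end raised, 12 mm above the deck. On: front half level, 6 mm above the deck, rear half raised. 2 to 3 N on the front end moves it; it stays where left. A flat fingertip across the pivot line is stopped early.
- rocker_front (a point): Point on top of the rocker's front half, 14 mm from the pivot line and 1 mm from the front end: where to press. Moves with the rocker.
- feed (a joint): Travel (m) of the feed key: 0 up, 0.004 fully in; springs back. 1.5 N starts it, 3.5 N is fully in.
- feed_top (a point): Centre of the top of the feed key: white, oblong, 26 mm along the printer's y by 14 mm along x, standing 7 mm above the deck when up.
- cutter (a joint): Travel (m) of the cutter key: 0 up, 0.004 fully in; springs back, same forces as the feed key.
- cutter_top (a point): Centre of the top of the cutter key: white, round, 16 mm across, standing 7 mm above the deck when up.
- mode (a joint): Travel (m) of the mode key, which is to be left alone: 0 up, 0.004 fully in.
- mode_top (a point): Centre of the top of the mode key: white, square, 10 mm, standing 7 mm above the deck when up.
- juice: Closed bottle of red juice with a red cap, 64 mm across, 160 mm high, left of the printer. Origin: centre of its underside.
- cup: White disposable cup, 72 mm across the rim, 90 mm high, in front of the printer to the left. Origin: centre of its underside.
- spare_roll: Spare white label roll standing on end, 76 mm across, 56 mm high, close to the printer's right side. Origin: centre of its underside.
- dish_a: Clear shallow dish, 88 mm across, 12 mm high, to the right of the printer, nearer the robot. Origin: centre of its underside.
- dish_b: A second such dish, to the right and farther away. Origin: centre of its underside.
- brush: Paint brush with a blue handle lying on a cream sheet, 175 mm long along its x, 7 mm thick. Origin: on the table, near its middle.
- rabbit: Flat wooden rabbit figure, 66 mm long, 34 mm wide, 5 mm thick, lying on the sheet. Origin: under its belly.
- paint_tube: White paint tube lying on the table in front of the printer, 69 mm long along its x, 18 mm wide, 14 mm thick. Origin: under the middle of its body.

How it is judged:
By the outcome, as a careful person would: the job done as asked, in the order asked, and still so for the second after the job is handed in, with the robot touching nothing.
It also fails if it takes over 51 s, if anything falls off the work surface, if the arm or the gripper's body presses on something with over 40 N, if the wrist force passes 120 N, or if a joint passes its speed limit or range.

## Robot

A 6-joint arm with a two-finger parallel gripper is mounted at the origin on the work surface. World frame = base frame: x ahead of the robot, y to its left, z up, the work surface at z = 0. Lengths are in m, angles in rad, forces in N, time in s.
With the tool pointing down it reaches from about 0.35 to 0.775 m from the base axis. Payload 7.3 kg.
Tool frame: the origin (TCP) lies on the centre line of the jaws, within the pads' length; the fingertips stand tip_reach ahead of it and the grasp point (between the pads) lies 6 mm ahead of it (tip_reach is the distance from the TCP to the fingertips, in m); x points along the fingers, y is the direction in which the jaws open and shut, and the axes are right-handed (so a half turn about x gives the same grasp; the last joint's range is limited). The gripper opens to 92 mm and grips with 3 to 60 N. Pads are 19 mm wide; open, the fingers measure 130 mm over their backs; the gripper's body (75 mm by 190 mm) begins 47 mm behind the grasp point.
Start: joints at [-1.442, 0.342, 1.524, -0, 1.275, -0.146], TCP at [0.142, -0.505, 0.252] pointing down, gripper open.
Joint ranges: [-2.53, 2.53], [-0.77, 2.02], [0.04, 2.7], [-1, 4.14], [0.28, 2.66], [-3.11, 3.11]. Speed limits (rad/s): [2.57, 2.57, 3.14, 3.14, 3.14, 3.14].

## Interface

Orientations are given as [roll, pitch, yaw] about the fixed x, y, z axes, in that order (R = Rz(yaw) Ry(pitch) Rx(roll)).
In Python, from cell import observe, read_camera, get_calibration, hand_in, tip_reach gives the robot as it stands. The module is installed in compiled form; this text tells all that it offers.
- The arm moves only by the shell command python3 -m crank 'ROWS' [FORCE]. ROWS is JSON, a list of rows, each an object of numbers: "fingers": the opening, from -1 (shut) to 1 (fully open); "tx", "ty", "tz": the shift along the tool's x, y, z in units of 40 mm (1.0 is 40 mm); "roll": the turn about the tool's x in units of 10 degrees (1.0 is 10 degrees). In form: [{"fingers": .., "tx": .., "ty": .., "tz": .., "roll": ..}, ...]. A call has exactly 8 rows; each row is the pose to reach, as a shift and turn from the pose commanded when the call began, along the tool's axes at that moment; what a row does not reach only later rows make up. A row lasts 1/8 s, in which the tool goes at most 62.5 mm and 10.7 degrees, less where a joint would pass 70% of its speed; a pose out of reach is approached as far as the arm can. A call with a gripper value outside its range is refused whole. The fingers move at their own pace and stop on an object; FORCE is the grip in N (left out, the last holds). Time passes only in rows, so rows that repeat a pose let the fingers close, or fill a call up. It gives the time, the measured TCP pose, the force and the opening at its end, in the units of the state.
- observe(): the state, without advancing time (a new reading comes with each control period).
- read_camera(name): name is "scene" or "side" or "wrist"; returns (picture, depth): 400x640x3 uint8, red, green, blue; 400x640 float32, m along the optical axis (not along the pixel's ray), 0 where there is no reading.
- get_calibration(name): a dict with "vertical_fov" (degrees; the focal length in pixels is half the picture's height over the tangent of half this angle, whatever the lens; pixels are square), "cx", "cy" (the principal point, pixels), "dist_coeffs" ([k1, k2, p1, p2, k3] as OpenCV has them; the pictures are not rectified), "pose" (4x4, takes a point from camera to world coordinates); the wrist camera has in their place "T_tool_cam" (4x4, takes a point from camera to tool coordinates, whose origin is the TCP and whose axes are the tool frame's). Camera axes: x right, y down, z forward; pixel columns grow to the right and rows downward; lengths in m; the calibration is good to about 2 mm. A picture is of the moment at which its call begins: read the wrist's pose just before it. get_calibration takes no time and is no camera call.
- hand_in(): hands the job in, once; it reports no verdict.
The state is a dict: "time": time; "qpos": joint angles; "qvel": joint speeds; "joint_efforts": joint torques, N m; "tool_pos": TCP position; "tool_rot": TCP orientation; "contact_force": force on the tool from outside, world axes, zero at the start; "torque": the same for the moment, N m; "opening": finger opening in m.
Only numpy, scipy, OpenCV 4.12 (cv2) and the standard library are available. Lean on these libraries where they do the work, as an engineer would, in place of code of your own. Each camera call takes 0.05 s, during which the arm holds its last target. There are 200 camera calls.

## Working session

There is one attempt and no reset: what is moved stays moved. The work goes in short steps, Python scripts to look and compute and a shell command to move; the robot and the scene stay as the last step left them, time stands still between calls to the robot, and variables do not carry over. Pictures are saved under pics/ and viewed, about 8 in all and at most 12, crops included, and the job is handed in when it is done.

```bash
mkdir -p pics
cat > h.py <<'E'
import numpy as np, cv2
from cell import *
from scipy.spatial.transform import Rotation as R
def K(c):
    f=200/np.tan(np.radians(c["vertical_fov"])/2); return np.array([[f,0,c["cx"]],[0,f,c["cy"]],[0,0,1]])
def Tt(o): 
    T=np.eye(4);T[:3,:3]=R.from_euler('xyz',o["tool_rot"]).as_matrix();T[:3,3]=o["tool_pos"];return T
def cloud(name):
    o=observe();p,d=read_camera(name);c=get_calibration(name)
    T=c["pose"] if "pose" in c else Tt(o)@np.array(c["T_tool_cam"])
    v,u=np.mgrid[0:400,0:640];uv=np.stack([u,v],-1).reshape(-1,1,2).astype(np.float32)
    n=cv2.undistortPoints(uv,K(c),np.array(c["dist_coeffs"])).reshape(400,640,2)
    P=np.concatenate([n,np.ones((400,640,1))],-1)*d[...,None]
    T=np.array(T); W=P@T[:3,:3].T+T[:3,3]; W[d==0]=np.nan
    return p,W
E
python3 - <<'E'
from h import *
o=observe();print(o,tip_reach)
for n in("scene","side"):
    p,W=cloud(n);np.savez(n,p=p,W=W);cv2.imwrite(f"pics/{n}.png",p[...,::-1]); print(np.array(get_calibration(n)["pose"]).round(3))
E
```

```text
{'time': 0.0, 'qpos': array([-1.44202679e+00,  3.42737178e-01,  1.52506024e+00,  5.01736065e-06,
        1.27537157e+00, -1.45998551e-01]), 'qvel': array([-7.78298331e-05,  2.32738002e-03, -1.01926532e-04, -4.90765727e-04,
       -5.41841222e-04,  2.22926937e-04]), 'joint_efforts': array([ 2.49384168e-03, -4.31240773e+01, -2.44221818e+01,  7.18382397e-02,
        5.60151483e-02, -1.67028834e-04]), 'tool_pos': array([ 0.14241915, -0.50491868,  0.25102234]), 'tool_rot': array([-1.71983844,  1.56921998,  1.69652084]), 'contact_force': array([-0.20459432,  0.16012215,  1.0031495 ]), 'torque': array([ 0.00887203,  0.01402499, -0.01281779]), 'opening': 0.09188347277840704} 0.025
[[-0.832  0.443 -0.333  0.953]
 [ 0.554  0.669 -0.495  0.541]
 [ 0.004 -0.596 -0.803  1.07 ]
 [ 0.     0.     0.     1.   ]]
[[ 0.949 -0.251  0.19   0.386]
 [-0.315 -0.734  0.602 -0.599]
 [-0.011 -0.631 -0.776  0.826]
 [ 0.     0.     0.     1.   ]]
```

View pics/scene.png

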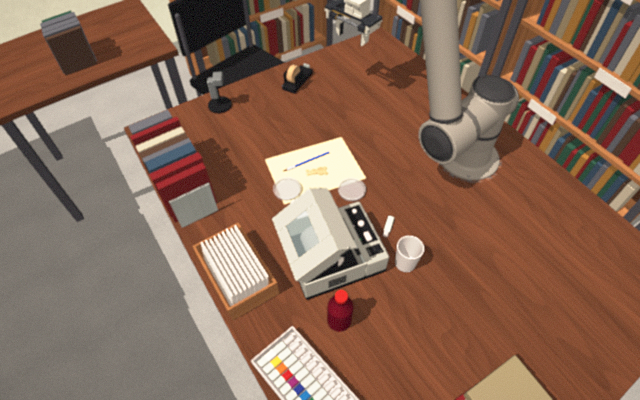

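View pics/side.png

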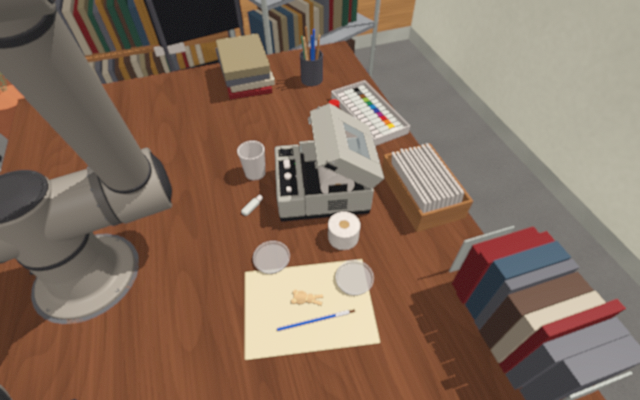

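The scene view shows the printer at about (275-390, 185-300), cover open, with the controls near (350-370, 210-245). The side view shows it at (275-380, 105-215). I'll enlarge both.

Run:
```python
from h import *
a=np.load("scene.npz");b=np.load("side.npz")
A=cv2.resize(a["p"][175:305,265:395],None,fx=4.5,fy=4.5,interpolation=2)[:,:,::-1]
B=cv2.resize(b["p"][130:225,265:315],None,fx=6,fy=6,interpolation=2)[:,:,::-1][:585,:]
B=cv2.copyMakeBorder(B,0,585-B.shape[0],0,0,0) if B.shape[0]<585 else B[:585]
cv2.imwrite("pics/crop.png",np.hstack([A[:585],B])[:, :800]);print(A.shape,B.shape)
for n,s in(("scene",a),("side",b)):
    W=s["W"];m=(np.abs(W[...,2]-.092)<.006)&(W[...,0]>.3)&(W[...,0]<.8)&(abs(W[...,1])<.4)
    q=W[m];print(n,m.sum(),np.median(q,0).round(3))
    # deck-level mask bounding
    v,u=np.nonzero(m);print(u.min(),u.max(),v.min(),v.max())
```

```text
(585, 585, 3) (585, 300, 3)
scene 1737 [0.534 0.118 0.092]
303 423 201 319
side 2160 [0.536 0.054 0.091]
238 491 141 308
```

View pics/crop.png

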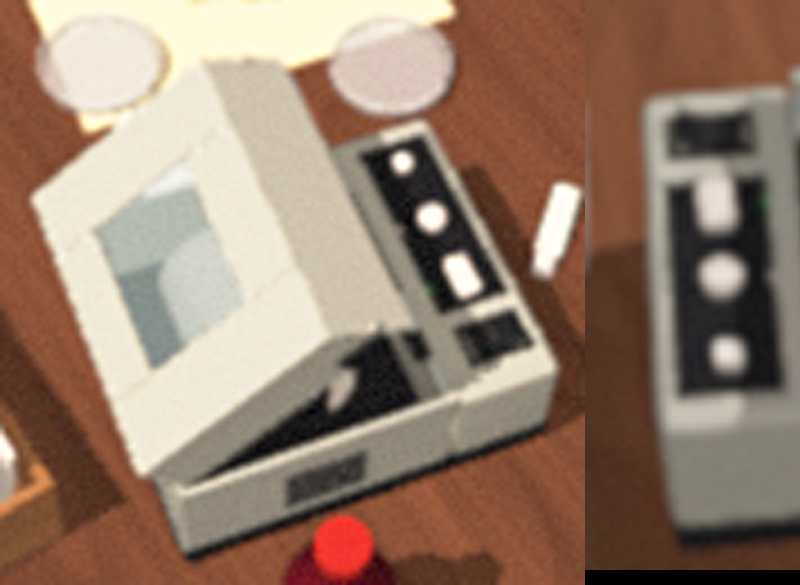

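The crop shows the mode, cutter, feed and rocker centres, in order, at scene px (354.3,211), (360.6,223), (367.7,235.9), (375.4,250.1). In the side view I read feed (286.8,163.8), cutter (287.8,175.5), mode (289,188.7), rocker (286,152).

```bash
cat > fit.py <<'E'
from h import *
from scipy.optimize import least_squares
px={"scene":{"mode":(354.3,211),"cutter":(360.6,223),"feed":(367.7,235.9),"rocker":(375.4,250.1)},
"side":{"feed":(286.8,163.8),"cutter":(287.8,175.5),"mode":(289,188.7),"rocker":(286,152)}}
Y={"rocker":.066,"feed":.022,"cutter":-.022,"mode":-.066}
L=[];M=[]
for n in px:
    c=get_calibration(n);T=np.array(c["pose"])
    for k,uv in px[n].items():
        r=cv2.undistortPoints(np.array([[uv]],float),K(c),np.array(c["dist_coeffs"])).ravel()
        d=T[:3,:3]@[*r,1];z=.099
        w=T[:3,3]+d*(z-T[2,3])/d[2];s=np.load(n+".npz")["W"][round(uv[1]),round(uv[0])]
        print(n,k,w.round(4),"depth",s.round(4));L.append((-.088,Y[k]));M.append(w[:2])
L=np.array(L);M=np.array(M)
f=lambda p:(M-(L@np.array([[np.cos(p[2]),-np.sin(p[2])],[np.sin(p[2]),np.cos(p[2])]]).T+p[:2])).ravel()
s=least_squares(f,[.6,.1,0]);print("pose",s.x.round(4));print((f(s.x).reshape(-1,2)*1000).round(1).tolist())
x,y,a=s.x
Rm=np.array([[np.cos(a),-np.sin(a),0],[np.sin(a),np.cos(a),0],[0,0,1]])
for n in("scene","side"):
    W=np.load(n+".npz")["W"];Q=(W-[x,y,0])@Rm   # printer frame
    m=(abs(Q[...,0])<.19)&(abs(Q[...,1])<.09)&(Q[...,2]>.155);q=Q[m]
    print(n,m.sum(),"max z",q[:,2].max().round(3))
    th=np.arange(.5,1.3,.002); best=[]
    for t in th:  # outer flat top: 45mm above hinge along cover normal
        dx=.112-q[:,0];dz=q[:,2]-.103
        along=dx*np.cos(t)+dz*np.sin(t);up=-dx*np.sin(t)+dz*np.cos(t)
        best.append(((abs(up-.045)<.003)&(along<.137)).sum())
    print("theta",th[np.argmax(best)],max(best))
    for nm,lo,hi in(("all",.03,.5),):
        mm=(W[...,2]>.03)&(np.hypot(Q[...,0],Q[...,1])<.3)&~((abs(Q[...,0])<.13)&(abs(Q[...,1])<.105))&(Q[...,2]<.25)
        lab=cv2.connectedComponentsWithStats(mm.astype(np.uint8))
        for i in range(1,lab[0]):
            if lab[2][i,4]>40:
                w=W[lab[1]==i];print(n,lab[2][i].tolist(),w.min(0).round(3),w.max(0).round(3))
E
python3 fit.py
```

```text
scene mode [0.5091 0.0276 0.099 ] depth [0.5091 0.0264 0.0976]
scene cutter [0.5182 0.0694 0.099 ] depth [0.5173 0.07   0.099 ]
scene feed [0.5268 0.1129 0.099 ] depth [0.5253 0.1126 0.0967]
scene rocker [0.5362 0.1588 0.099 ] depth [0.536  0.1572 0.0969]
side feed [0.5235 0.1013 0.099 ] depth [0.5241 0.102  0.0974]
side cutter [0.515  0.0609 0.099 ] depth [0.5154 0.061  0.0968]
side mode [0.506  0.0177 0.099 ] depth [0.5061 0.0186 0.0968]
side rocker [0.5331 0.1441 0.099 ] depth [0.5332 0.1446 0.0984]
pose [ 0.6071  0.0685 -0.2066]
[[1.7, 5.6], [1.7, 4.3], [1.3, 4.8], [1.6, 7.6], [-2.0, -6.8], [-1.5, -4.2], [-1.4, -4.3], [-1.4, -7.1]]
scene 3608 max z 0.224
theta 0.6480000000000001 2403
scene [272, 216, 28, 66, 265] [ 0.716 -0.053  0.127] [0.761 0.136 0.151]
scene [221, 222, 57, 89, 2840] [ 0.791 -0.14   0.03 ] [0.907 0.085 0.098]
scene [396, 236, 28, 32, 603] [0.412 0.163 0.03 ] [0.484 0.235 0.094]
scene [327, 290, 27, 38, 783] [0.671 0.203 0.03 ] [0.734 0.264 0.163]
side 2618 max z 0.222
theta 0.6200000000000001 1502
side [329, 99, 11, 10, 69] [0.684 0.214 0.145] [0.712 0.244 0.162]
side [366, 124, 18, 56, 118] [ 0.714 -0.056  0.03 ] [0.809 0.187 0.144]
side [238, 141, 27, 32, 692] [0.412 0.158 0.03 ] [0.482 0.234 0.092]
side [382, 143, 58, 82, 2930] [ 0.787 -0.142  0.03 ] [0.905 0.08  0.096]
side [328, 212, 32, 31, 793] [ 0.57  -0.134  0.031] [ 0.645 -0.058  0.059]
```

The two views disagree by about 9 mm in y, so my readings are off somewhere. I'll find the key centres with image code.

Run:
```python
from h import *
pose=(.6071,.0685,-.2066)
for n in("scene","side"):
    s=np.load(n+".npz");p=s["p"];W=s["W"];g=p.min(2)
    # deck-region pixels
    m=(g>150)&(abs(W[...,2]-.097)<.009)&(W[...,0]>.47)&(W[...,0]<.56)&(W[...,1]>-.02)&(W[...,1]<.2)
    c=cv2.connectedComponentsWithStats(m.astype(np.uint8))
    for i in range(1,c[0]):
        if c[2][i,4]>8: print(n,c[2][i].tolist(),c[3][i].round(1),np.nanmedian(W[c[1]==i],0).round(4))
    d=(p.max(2)<70)&(abs(W[...,2]-.095)<.012)&(W[...,0]>.47)&(W[...,0]<.57)&(W[...,1]>-.02)&(W[...,1]<.2)
    c=cv2.connectedComponentsWithStats(d.astype(np.uint8))
    for i in range(1,c[0]):
        if c[2][i,4]>15: print(n,"dark",c[2][i].tolist(),c[3][i].round(1),np.nanmedian(W[c[1]==i],0).round(4))
A=cv2.resize(np.load("side.npz")["p"][135:215,265:345],None,fx=7,fy=7,interpolation=0)[:,:,::-1]
cv2.imwrite("pics/c2.png",A)
```

```text
scene [350, 202, 10, 5, 28] [354.4 203.9] [0.4907 0.0042 0.0923]
scene [352, 209, 5, 4, 16] [354.  210.5] [0.5078 0.0253 0.0975]
scene [358, 220, 6, 6, 30] [360.5 222.7] [0.5173 0.0675 0.0983]
scene [364, 231, 8, 10, 52] [367.3 235.8] [0.5271 0.1113 0.0982]
scene [369, 235, 19, 28, 155] [378.5 251.2] [0.5266 0.1719 0.0914]
scene dark [346, 206, 31, 38, 375] [359.6 223.4] [0.5177 0.0643 0.0922]
scene dark [367, 245, 15, 11, 98] [374.  249.6] [0.5386 0.1561 0.098 ]
side [276, 146, 16, 27, 138] [282.4 157.5] [0.5198 0.1323 0.0919]
side [285, 173, 6, 6, 29] [287.4 175.3] [0.5144 0.0622 0.0972]
side [277, 175, 14, 27, 77] [282.  193.9] [0.4859 0.0017 0.0904]
side [286, 187, 5, 4, 16] [288.3 188.4] [0.5049 0.0205 0.0971]
side dark [280, 149, 13, 7, 67] [285.8 152.1] [0.533  0.1452 0.0975]
side dark [301, 154, 7, 35, 120] [303.8 172.6] [0.5578 0.0633 0.0922]
side dark [279, 160, 19, 35, 389] [288. 179.] [0.5133 0.051  0.0917]
```

View pics/c2.png

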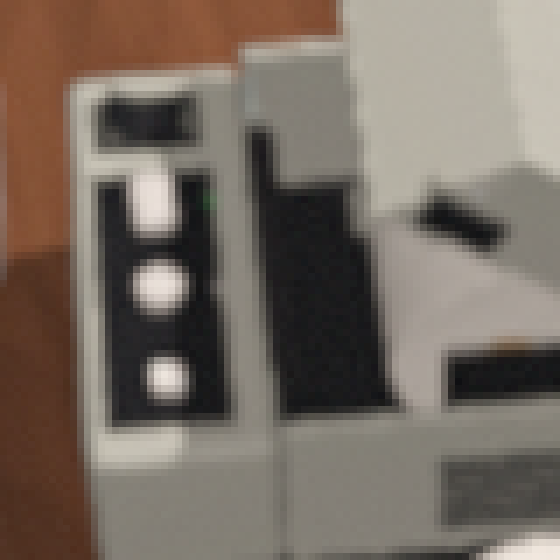

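Run:
```python
from h import *
o=observe();T=Tt(o);print(T.round(4));print(np.array(get_calibration("wrist")["T_tool_cam"]).round(3),get_calibration("wrist")["vertical_fov"])
def mv(t): print(t,(T[:3,:3].T@(np.array(t)-T[:3,3])/.04).round(3))
mv([.35,-.35,.33]);mv([.47,.06,.33])
y=T[:3,1];print("tool y world yaw deg",np.degrees(np.arctan2(y[1],y[0])))
```

```text
[[-2.000e-04  2.713e-01 -9.625e-01  1.424e-01]
 [ 1.300e-03 -9.625e-01 -2.713e-01 -5.050e-01]
 [-1.000e+00 -1.300e-03 -2.000e-04  2.511e-01]
 [ 0.000e+00  0.000e+00  0.000e+00  1.000e+00]]
[[ 0.001 -0.256  0.967 -0.133]
 [ 1.     0.001 -0.     0.001]
 [-0.001  0.967  0.256 -0.069]
 [ 0.     0.     0.     1.   ]] 64.28542140462723
[0.35, -0.35, 0.33] [-1.968 -2.324 -6.046]
[0.47, 0.06, 0.33] [ -1.955 -11.376 -11.715]
tool y world yaw deg -74.25834346653747
```

```bash
python3 -m crank '[{"fingers":-1,"tx":-1.9,"ty":-0.6,"tz":-1.5,"roll":0},{"fingers":-1,"tx":-1.95,"ty":-1.3,"tz":-3,"roll":0},{"fingers":-1,"tx":-1.95,"ty":-2.3,"tz":-4.5,"roll":0.5},{"fingers":-1,"tx":-1.95,"ty":-3.3,"tz":-6,"roll":1},{"fingers":-1,"tx":-1.95,"ty":-4.5,"tz":-7,"roll":1.5},{"fingers":-1,"tx":-1.95,"ty":-5.7,"tz":-8,"roll":2},{"fingers":-1,"tx":-1.95,"ty":-7,"tz":-9,"roll":2.5},{"fingers":-1,"tx":-1.95,"ty":-8.3,"tz":-10,"roll":2.75}]' 20
python3 -m crank '[{"fingers":-1,"tx":0,"ty":-1.45,"tz":-0.2,"roll":0},{"fingers":-1,"tx":0,"ty":-2.9,"tz":-0.3,"roll":0},{"fingers":-1,"tx":0,"ty":-3.1,"tz":-0.3,"roll":0},{"fingers":-1,"tx":0,"ty":-3.1,"tz":-0.3,"roll":0},{"fingers":-1,"tx":0,"ty":-3.1,"tz":-0.3,"roll":0},{"fingers":-1,"tx":0,"ty":-3.1,"tz":-0.3,"roll":0},{"fingers":-1,"tx":0,"ty":-3.1,"tz":-0.3,"roll":0},{"fingers":-1,"tx":0,"ty":-3.1,"tz":-0.3,"roll":0}]'
python3 - <<'E'
from h import *
o=observe();print(Tt(o).round(4),o["opening"],o["contact_force"]);p,W=cloud("wrist");np.savez("wrist",p=p,W=W);cv2.imwrite("pics/w1.png",p[...,::-1])
E
```

```text
time: 1.1
tool_pos: [0.4165, -0.1257, 0.3294]
tool_rot: [0.176, 1.571, 3.111]
contact_force: [1.2, -1.0, 1.3]
opening: 0.016
time: 2.1
tool_pos: [0.4531, -0.0092, 0.3296]
tool_rot: [2.328, 1.571, -1.02]
contact_force: [0.0, 0.1, -0.4]
opening: -0.0001
[[ 1.000e-04 -2.046e-01 -9.789e-01  4.531e-01]
 [-1.000e-04 -9.789e-01  2.046e-01 -9.200e-03]
 [-1.000e+00  1.000e-04 -1.000e-04  3.296e-01]
 [ 0.000e+00  0.000e+00  0.000e+00  1.000e+00]] -6.864557073094752e-05 [ 0.0331361   0.0680659  -0.42374622]
```

View pics/w1.png

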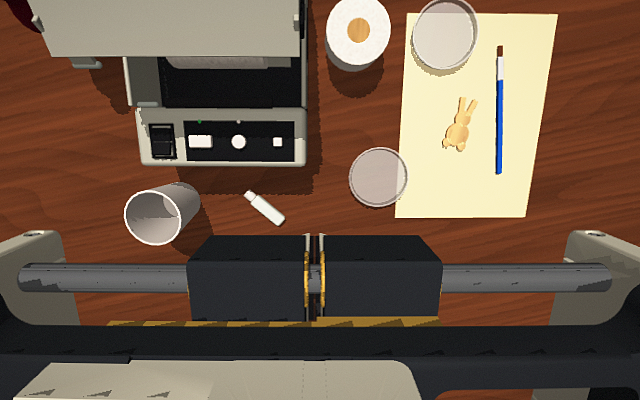

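The wrist view clearly shows the rocker at about (162,141), feed (200,141), cutter (238,142) and mode (277,142). The printer's row is parallel to the jaw axis.

```bash
cat > wfit.py <<'E'
from h import *
from scipy.optimize import least_squares
s=np.load("wrist.npz");p=s["p"];W=s["W"];T=Tt(observe())
g=p.min(2);m=np.zeros(g.shape,bool);m[132:152,185:290]=g[132:152,185:290]>140
c=cv2.connectedComponentsWithStats(m.astype(np.uint8));P=[(162,141)]
cal=get_calibration("wrist");C=T@np.array(cal["T_tool_cam"])
for i in range(1,c[0]):
    if c[2][i,4]>30:P.append(tuple(c[3][i]))
P.sort();Y=[.066,.022,-.022,-.066];M=[]
for uv in P:
    r=cv2.undistortPoints(np.array([[uv]],float),K(cal),np.array(cal["dist_coeffs"])).ravel()
    d=C[:3,:3]@[*r,1];w=C[:3,3]+d*(.098-C[2,3])/d[2];print(np.round(uv,1),w.round(4),W[round(uv[1]),round(uv[0])].round(4));M.append(w[:2])
M=np.array(M);L=np.array([(-.088,y) for y in Y])
f=lambda q:(M-(L@np.array([[np.cos(q[2]),-np.sin(q[2])],[np.sin(q[2]),np.cos(q[2])]]).T+q[:2])).ravel()
q=least_squares(f,[.6,.1,-.2]).x;print("pose",q.round(4),(f(q)*1000).round(1))
t=(W-T[:3,3])@T[:3,:3]
for r in(240,245,255,270,300):
    for cc in (195,300,307,312,322,330,430): print(r,cc,t[r,cc].round(3),end=' ')
    print()
E
python3 wfit.py
```

```text
[162 141] [0.5323 0.15   0.098 ] [0.5324 0.1501 0.0974]
[199.4 140.5] [0.524  0.1082 0.098 ] [0.5236 0.1075 0.101 ]
[238.2 141.2] [0.5143 0.0652 0.098 ] [0.5146 0.0649 0.0995]
[277.  141.3] [0.5051 0.0224 0.098 ] [0.5055 0.0221 0.0981]
pose [ 0.605   0.068  -0.2114] [-0.5 -1.   0.5  0.2 -0.1  0.3  0.1  0.5]
240 195 [ 0.328 -0.184  0.112] 240 300 [-0.05  -0.003 -0.036] 240 307 [ 0.014 -0.003 -0.011] 240 312 [ 0.017 -0.    -0.01 ] 240 322 [ 0.014  0.005 -0.011] 240 330 [-0.05   0.005 -0.036] 240 430 [0.33  0.181 0.113] 
245 195 [ 0.328 -0.185  0.121] 245 300 [-0.054 -0.003 -0.036] 245 307 [ 0.008 -0.003 -0.011] 245 312 [ 0.012 -0.    -0.009] 245 322 [ 0.008  0.005 -0.011] 245 330 [-0.054  0.005 -0.036] 245 430 [0.329 0.182 0.121] 
255 195 [-0.061 -0.029 -0.036] 255 300 [-0.06  -0.003 -0.036] 255 307 [-0.054 -0.001 -0.034] 255 312 [ 0.    -0.    -0.009] 255 322 [-0.055  0.003 -0.034] 255 330 [-0.059  0.005 -0.036] 255 430 [nan nan nan] 
270 195 [-0.065 -0.027 -0.035] 270 300 [-0.064 -0.003 -0.034] 270 307 [-0.06  -0.001 -0.032] 270 312 [-0.057  0.    -0.031] 270 322 [-0.06   0.003 -0.032] 270 330 [-0.064  0.005 -0.034] 270 430 [-0.065  0.028 -0.035] 
300 195 [-0.065 -0.028 -0.027] 300 300 [-0.065 -0.003 -0.027] 300 307 [-0.062 -0.001 -0.025] 300 312 [-0.021 -0.     0.001] 300 322 [-0.062  0.003 -0.025] 300 330 [-0.065  0.005 -0.026] 300 430 [-0.064  0.029 -0.026]
```

```bash
cat > pr.py <<'E'
from h import *
Q=np.array([.605,.068,-.2114]);A=Q[2]
Rm=np.array([[np.cos(A),-np.sin(A),0],[np.sin(A),np.cos(A),0],[0,0,1]])
def units(loc,T):  # tip location in printer frame -> tool units from present pose
    w=Rm@np.array(loc)+[Q[0],Q[1],0]; tcp=w-T[:3,0]*tip_reach
    return (T[:3,:3].T@(tcp-T[:3,3])/.04).round(2)
def pad(t): return np.array([.112-.118*np.cos(t)+.045*np.sin(t),0,.103+.118*np.sin(t)+.045*np.cos(t)])
E
python3 - <<'E'
from pr import *
T=Tt(observe())
print("above",units(pad(.7)+[.006,0,.03],T))
for t in(.7,.6,.5,.4,.3,.2,.1,0):print(t,pad(t).round(3),units(pad(t)+[.006*t/.6,0,0],T))
E
```

```text
above [ 1.53 -2.65 -4.74]
0.7 [0.051 0.    0.213] [ 2.28 -2.65 -4.77]
0.6 [0.04  0.    0.207] [ 2.45 -2.66 -4.48]
0.5 [0.03  0.    0.199] [ 2.64 -2.66 -4.2 ]
0.4 [0.021 0.    0.19 ] [ 2.86 -2.66 -3.95]
0.3 [0.013 0.    0.181] [ 3.09 -2.66 -3.71]
0.2 [0.005 0.    0.171] [ 3.35 -2.66 -3.51]
0.1 [-0.001  0.     0.16 ] [ 3.63 -2.66 -3.33]
0 [-0.006  0.     0.148] [ 3.92 -2.66 -3.17]
```

```bash
python3 -m crank '[{"fingers":-1,"tx":0,"ty":-0.7,"tz":-1.2,"roll":0},{"fingers":-1,"tx":0,"ty":-1.4,"tz":-2.4,"roll":0},{"fingers":-1,"tx":0.4,"ty":-2.1,"tz":-3.6,"roll":0},{"fingers":-1,"tx":0.8,"ty":-2.65,"tz":-4.7,"roll":0},{"fingers":-1,"tx":1.5,"ty":-2.65,"tz":-4.77,"roll":0},{"fingers":-1,"tx":1.9,"ty":-2.65,"tz":-4.77,"roll":0},{"fingers":-1,"tx":2.15,"ty":-2.65,"tz":-4.77,"roll":0},{"fingers":-1,"tx":2.28,"ty":-2.65,"tz":-4.77,"roll":0}]'
python3 -m crank '[{"fingers":-1,"tx":0.08,"ty":0,"tz":0.14,"roll":0},{"fingers":-1,"tx":0.17,"ty":0,"tz":0.29,"roll":0},{"fingers":-1,"tx":0.26,"ty":0,"tz":0.43,"roll":0},{"fingers":-1,"tx":0.36,"ty":0,"tz":0.57,"roll":0},{"fingers":-1,"tx":0.47,"ty":0,"tz":0.7,"roll":0},{"fingers":-1,"tx":0.58,"ty":0,"tz":0.82,"roll":0},{"fingers":-1,"tx":0.69,"ty":0,"tz":0.94,"roll":0},{"fingers":-1,"tx":0.81,"ty":0,"tz":1.06,"roll":0}]'
```

```text
time: 3.15
tool_pos: [0.6613, 0.056, 0.2391]
tool_rot: [-3.03, 1.57, -0.094]
contact_force: [-0.1, -0.4, -0.3]
opening: 0.0003
time: 4.15
tool_pos: [0.6196, 0.0649, 0.2057]
tool_rot: [0.713, 1.571, -2.634]
contact_force: [1.5, -0.8, 2.2]
opening: 0.0005
```

```bash
python3 -m crank '[{"fingers":-1,"tx":0.13,"ty":0,"tz":0.1,"roll":0},{"fingers":-1,"tx":0.26,"ty":0,"tz":0.2,"roll":0},{"fingers":-1,"tx":0.4,"ty":0,"tz":0.29,"roll":0},{"fingers":-1,"tx":0.54,"ty":0,"tz":0.38,"roll":0},{"fingers":-1,"tx":0.63,"ty":0,"tz":0.43,"roll":0},{"fingers":-1,"tx":0.72,"ty":0,"tz":0.48,"roll":0},{"fingers":-1,"tx":0.8,"ty":0,"tz":0.53,"roll":0},{"fingers":-1,"tx":0.86,"ty":0,"tz":0.55,"roll":0}]'
```

```text
time: 5.15
tool_pos: [0.5989, 0.0692, 0.173]
tool_rot: [-3.068, 1.568, -0.132]
contact_force: [-1.9, 0.3, 17.7]
opening: 0.0003
```

```bash
python3 -m crank '[{"fingers":-1,"tx":0.03,"ty":0,"tz":0,"roll":0},{"fingers":-1,"tx":0.06,"ty":0,"tz":0,"roll":0},{"fingers":-1,"tx":0.06,"ty":0,"tz":0,"roll":0},{"fingers":-1,"tx":0.06,"ty":0,"tz":0,"roll":0},{"fingers":-1,"tx":0.06,"ty":0,"tz":0,"roll":0},{"fingers":-1,"tx":0.06,"ty":0,"tz":0,"roll":0},{"fingers":-1,"tx":0.06,"ty":0,"tz":0,"roll":0},{"fingers":-1,"tx":0.06,"ty":0,"tz":0,"roll":0}]'
python3 -m crank '[{"fingers":-1,"tx":-0.4,"ty":0,"tz":0,"roll":0},{"fingers":-1,"tx":-1,"ty":0,"tz":0.5,"roll":0},{"fingers":-1,"tx":-1.8,"ty":0,"tz":1.3,"roll":0},{"fingers":-1,"tx":-2.6,"ty":0,"tz":2.2,"roll":0},{"fingers":-1,"tx":-2.6,"ty":0,"tz":2.8,"roll":0},{"fingers":-1,"tx":-2.6,"ty":0,"tz":2.8,"roll":0},{"fingers":-1,"tx":-2.6,"ty":0,"tz":2.8,"roll":0},{"fingers":-1,"tx":-2.6,"ty":0,"tz":2.8,"roll":0}]'
python3 - <<'E'
from pr import *
o=observe();T=Tt(o);p,W=cloud("wrist");np.savez("w2",p=p,W=W);cv2.imwrite("pics/w2.png",p[...,::-1])
for n,w in(("wrist",W),("scene",cloud("scene")[1]),("side",cloud("side")[1])):
    L=(w-[Q[0],Q[1],0])@Rm
    for x0,x1 in((-.02,.0),(.03,.05),(.08,.11)):
        m=(L[...,0]>x0)&(L[...,0]<x1)&(abs(L[...,1])<.085)&(L[...,2]>.08); print(n,x0,m.sum(),np.median(L[m][:,2]).round(4) if m.sum() else 0)
print("tip now (printer)",(Rm.T@(T[:3,3]+T[:3,0]*tip_reach-[Q[0],Q[1],0])).round(4))
print("above rocker",units([-.1035,.066,.125],T));print("rocker",units([-.1035,.066,.104],T),units([-.1035,.066,.098],T))
E
```

```text
time: 6.15
tool_pos: [0.599, 0.0692, 0.173]
tool_rot: [-3.04, 1.567, -0.103]
contact_force: [-5.3, -0.8, 23.5]
opening: 0.0006
time: 7.15
tool_pos: [0.4894, 0.0919, 0.2726]
tool_rot: [0.333, 1.57, -3.014]
contact_force: [0.1, 0.2, -0.7]
opening: 0.0005
wrist -0.02 6377 0.1482
wrist 0.03 1679 0.1472
wrist 0.08 0 0
scene -0.02 434 0.148
scene 0.03 442 0.1472
scene 0.08 687 0.1478
side -0.02 392 0.1471
side 0.03 385 0.1461
side 0.08 574 0.1469
tip now (printer) [-0.1181 -0.0009  0.2476]
above rocker [ 3.06 -1.67 -0.38]
rocker [ 3.59 -1.67 -0.38] [ 3.74 -1.67 -0.38]
```

View pics/w2.png

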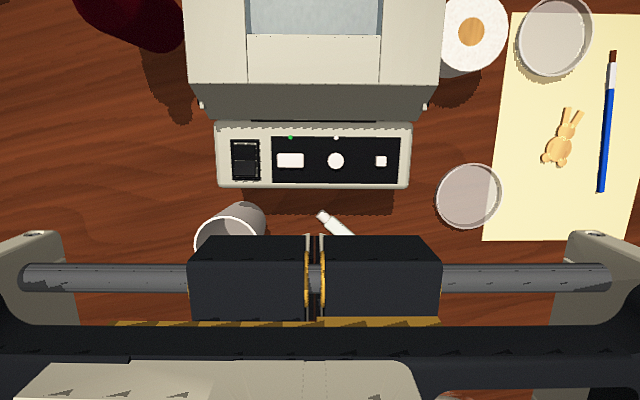

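The cover is shut: its flat top is level at 0.148 m along its depth. In this view the controls lie at rocker (245,160), feed (290,160), cutter (336,161), mode (381,161), and I'll use them to check the pose.

```bash
python3 - <<'E'
from pr import *
T=Tt(observe());cal=get_calibration("wrist");C=T@np.array(cal["T_tool_cam"])
for k,uv in dict(rocker=(245,160),feed=(290,160.3),cutter=(335.6,161),mode=(381,161)).items():
    r=cv2.undistortPoints(np.array([[uv]],float),K(cal),np.array(cal["dist_coeffs"])).ravel()
    d=C[:3,:3]@[*r,1];w=C[:3,3]+d*(.099-C[2,3])/d[2];print(k,(Rm.T@(w-[Q[0],Q[1],0])).round(4))
E
python3 -m crank '[{"fingers":-1,"tx":0.5,"ty":-0.5,"tz":-0.1,"roll":0},{"fingers":-1,"tx":1.2,"ty":-1.2,"tz":-0.3,"roll":0},{"fingers":-1,"tx":2,"ty":-1.67,"tz":-0.38,"roll":0},{"fingers":-1,"tx":2.8,"ty":-1.67,"tz":-0.38,"roll":0},{"fingers":-1,"tx":3.06,"ty":-1.67,"tz":-0.38,"roll":0},{"fingers":-1,"tx":3.06,"ty":-1.67,"tz":-0.38,"roll":0},{"fingers":-1,"tx":3.06,"ty":-1.67,"tz":-0.38,"roll":0},{"fingers":-1,"tx":3.06,"ty":-1.67,"tz":-0.38,"roll":0}]'
```

```text
rocker [-0.0882  0.0653  0.099 ]
feed [-0.0882  0.0219  0.099 ]
cutter [-0.0886 -0.022   0.099 ]
mode [-0.0882 -0.0658  0.099 ]
time: 8.3
tool_pos: [0.5179, 0.1543, 0.152]
tool_rot: [-2.813, 1.569, 0.123]
contact_force: [-0.3, 0.3, 0.2]
opening: 0.0004
```

```bash
python3 -m crank '[{"fingers":-1,"tx":0.3,"ty":0,"tz":0,"roll":0},{"fingers":-1,"tx":0.5,"ty":0,"tz":0,"roll":0},{"fingers":-1,"tx":0.58,"ty":0,"tz":0,"roll":0},{"fingers":-1,"tx":0.64,"ty":0,"tz":0,"roll":0},{"fingers":-1,"tx":0.7,"ty":0,"tz":0,"roll":0},{"fingers":-1,"tx":0.73,"ty":0,"tz":0,"roll":0},{"fingers":-1,"tx":0.76,"ty":0,"tz":0,"roll":0},{"fingers":-1,"tx":0.76,"ty":0,"tz":0,"roll":0}]'
```

```text
time: 9.3
tool_pos: [0.5173, 0.1545, 0.1227]
tool_rot: [-2.905, 1.569, 0.031]
contact_force: [-8.3, -1.8, 19.1]
opening: 0.0007
```

```bash
python3 -m crank '[{"fingers":-1,"tx":-0.3,"ty":0,"tz":0,"roll":0},{"fingers":-1,"tx":-0.8,"ty":0,"tz":0,"roll":0},{"fingers":-1,"tx":-1.8,"ty":0.3,"tz":0.1,"roll":0},{"fingers":-1,"tx":-2.6,"ty":0.8,"tz":0.1,"roll":0},{"fingers":-1,"tx":-2.6,"ty":1.1,"tz":0.1,"roll":0},{"fingers":-1,"tx":-2.6,"ty":1.1,"tz":0.1,"roll":0},{"fingers":-1,"tx":-2.6,"ty":1.1,"tz":0.1,"roll":0},{"fingers":-1,"tx":-2.6,"ty":1.1,"tz":0.1,"roll":0}]'
python3 - <<'E'
from pr import *
o=observe();T=Tt(o);p,W=cloud("wrist")
L=(W-[Q[0],Q[1],0])@Rm
m=(abs(L[...,1]-.066)<.009)&(L[...,2]>.088)&(L[...,2]<.12)
for x in np.arange(-.106,-.068,.003):
    k=m&(abs(L[...,0]-x)<.0015);print(round(x,3),k.sum(),np.median(L[k][:,2]).round(4) if k.any() else 0)
k=(abs(L[...,1]-.045)<.006)&(abs(L[...,0]+.088)<.03)&(L[...,2]<.12)
print("deck z",np.nanmedian(L[k][:,2]))
v,u=np.nonzero(m&(abs(L[...,0]+.088)<.02));a,b=max(v.min()-25,0),u.min()-25
cv2.imwrite("pics/w3.png",cv2.resize(p[a:a+100,max(b,0):max(b,0)+160,::-1],None,fx=5,fy=5,interpolation=2))
print(a,b)
print("feed: above",units([-.088,.022,.115],T),"in",units([-.088,.022,.095],T))
E
```

```text
time: 10.3
tool_pos: [0.5042, 0.1125, 0.2235]
tool_rot: [0.267, 1.569, -3.079]
contact_force: [0.0, 0.7, -0.5]
opening: 0.0002
-0.106 71 0.0959
-0.103 65 0.0978
-0.1 70 0.0978
-0.097 77 0.0982
-0.094 69 0.0979
-0.091 83 0.098
-0.088 69 0.0984
-0.085 85 0.0996
-0.082 67 0.1009
-0.079 75 0.1018
-0.076 84 0.1033
-0.073 128 0.0925
-0.07 67 0.0959
deck z 0.09215311641960505
130 223
feed: above [ 2.09  0.01 -0.5 ] in [ 2.59  0.01 -0.5 ]
```

View pics/w3.png

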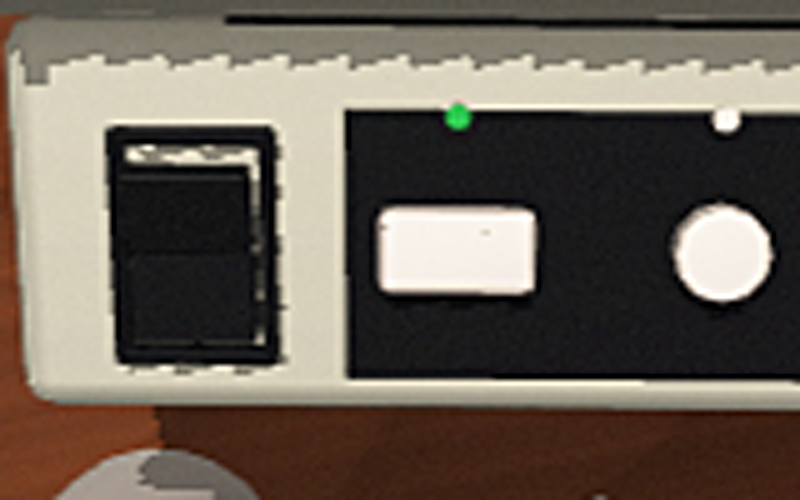

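The front half reads level at 0.098 m (deck +6 mm) and the rear is raised, so the rocker is fully on. Feed key next.

```bash
python3 -m crank '[{"fingers":-1,"tx":0.8,"ty":0.01,"tz":-0.4,"roll":0},{"fingers":-1,"tx":1.6,"ty":0.01,"tz":-0.5,"roll":0},{"fingers":-1,"tx":2.1,"ty":0.01,"tz":-0.5,"roll":0},{"fingers":-1,"tx":2.3,"ty":0.01,"tz":-0.5,"roll":0},{"fingers":-1,"tx":2.45,"ty":0.01,"tz":-0.5,"roll":0},{"fingers":-1,"tx":2.56,"ty":0.01,"tz":-0.5,"roll":0},{"fingers":-1,"tx":2.62,"ty":0.01,"tz":-0.5,"roll":0},{"fingers":-1,"tx":2.62,"ty":0.01,"tz":-0.5,"roll":0}]'
```

```text
time: 11.35
tool_pos: [0.5242, 0.1078, 0.1204]
tool_rot: [-2.824, 1.57, 0.113]
contact_force: [-0.6, 0.3, 3.8]
opening: 0.0008
```

```bash
python3 -m crank '[{"fingers":-1,"tx":0.02,"ty":0,"tz":0,"roll":0},{"fingers":-1,"tx":0.04,"ty":0,"tz":0,"roll":0},{"fingers":-1,"tx":0.04,"ty":0,"tz":0,"roll":0},{"fingers":-1,"tx":0.04,"ty":0,"tz":0,"roll":0},{"fingers":-1,"tx":0.04,"ty":0,"tz":0,"roll":0},{"fingers":-1,"tx":0.04,"ty":0,"tz":0,"roll":0},{"fingers":-1,"tx":0.04,"ty":0,"tz":0,"roll":0},{"fingers":-1,"tx":0.04,"ty":0,"tz":0,"roll":0}]'
```

```text
time: 12.35
tool_pos: [0.5242, 0.1078, 0.12]
tool_rot: [-2.878, 1.569, 0.058]
contact_force: [-5.3, -0.7, 14.6]
opening: 0.0004
```

```bash
python3 -m crank '[{"fingers":-1,"tx":-0.3,"ty":0,"tz":0,"roll":0},{"fingers":-1,"tx":-0.8,"ty":0,"tz":0,"roll":0},{"fingers":-1,"tx":-0.8,"ty":0,"tz":0,"roll":0},{"fingers":-1,"tx":-0.8,"ty":0.4,"tz":0,"roll":0},{"fingers":-1,"tx":-0.8,"ty":0.8,"tz":0,"roll":0},{"fingers":-1,"tx":-0.8,"ty":1.1,"tz":0,"roll":0},{"fingers":-1,"tx":-0.8,"ty":1.1,"tz":0,"roll":0},{"fingers":-1,"tx":-0.8,"ty":1.1,"tz":0,"roll":0}]'
python3 - <<'E'
from pr import *
T=Tt(observe());print("cutter in",units([-.088,-.022,.095],T))
p,W=cloud("wrist");L=(W-[Q[0],Q[1],0])@Rm
for n,y in(("feed",.022),("mode",-.066)):
    k=(abs(L[...,0]+.088)<.004)&(abs(L[...,1]-y)<.004)&(L[...,2]<.115);print(n,k.sum(),np.median(L[k][:,2]) if k.any() else 0)
E
```

```text
time: 13.35
tool_pos: [0.515, 0.0645, 0.15]
tool_rot: [-1.586, 1.571, 1.35]
contact_force: [0.1, 0.9, -0.1]
opening: 0.0005
cutter in [ 0.75 -0.01  0.02]
feed 66 0.09909058703344428
mode 58 0.0991462443964767
```

The feed key is back up. Cutter next.

```bash
python3 -m crank '[{"fingers":-1,"tx":0.3,"ty":0,"tz":0,"roll":0},{"fingers":-1,"tx":0.5,"ty":0,"tz":0,"roll":0},{"fingers":-1,"tx":0.6,"ty":0,"tz":0,"roll":0},{"fingers":-1,"tx":0.68,"ty":0,"tz":0,"roll":0},{"fingers":-1,"tx":0.75,"ty":0,"tz":0,"roll":0},{"fingers":-1,"tx":0.8,"ty":0,"tz":0,"roll":0},{"fingers":-1,"tx":0.81,"ty":0,"tz":0,"roll":0},{"fingers":-1,"tx":0.81,"ty":0,"tz":0,"roll":0}]'
```

```text
time: 14.4
tool_pos: [0.5148, 0.0647, 0.1199]
tool_rot: [-2.993, 1.57, -0.057]
contact_force: [-7.3, 1.2, 21.9]
opening: 0.0004
```

Cutter key fully in (tip at 0.0949 m, 22 N). I'll release it, back off, and check everything.

```bash
python3 -m crank '[{"fingers":-1,"tx":-0.3,"ty":0,"tz":0,"roll":0},{"fingers":-1,"tx":-0.8,"ty":0,"tz":0,"roll":0},{"fingers":-1,"tx":-1.8,"ty":0,"tz":0.2,"roll":0},{"fingers":-1,"tx":-2.9,"ty":0.3,"tz":0.6,"roll":0},{"fingers":-1,"tx":-3.8,"ty":0.5,"tz":0.8,"roll":0},{"fingers":-1,"tx":-3.8,"ty":0.5,"tz":0.8,"roll":0},{"fingers":-1,"tx":-3.8,"ty":0.5,"tz":0.8,"roll":0},{"fingers":-1,"tx":-3.8,"ty":0.5,"tz":0.8,"roll":0}]'
python3 - <<'E'
from pr import *
p,W=cloud("wrist");L=(W-[Q[0],Q[1],0])@Rm
for n,x,y in(("feed",-.088,.022),("cutter",-.088,-.022),("mode",-.088,-.066),("rockF",-.1,.066),("rockR",-.076,.066),("cover",-.006,0)):
    k=(abs(L[...,0]-x)<.003)&(abs(L[...,1]-y)<.003);print(n,k.sum(),np.median(L[k][:,2]).round(4) if k.any() else 0)
s,_=cloud("scene");cv2.imwrite("pics/end.png",np.vstack([p[:240],s[130:350]])[...,::-1])
for n in("scene","side"):
    a=np.load(n+".npz")["p"];b=cloud(n)[0]
    cv2.imwrite  # compare first frame around objects
    d=np.abs(a.astype(int)-b).max(2)>70
    c=cv2.connectedComponentsWithStats(d.astype(np.uint8));print(n,[x.tolist() for x in c[2][1:] if x[4]>25])
E
```

```text
time: 15.4
tool_pos: [0.4792, 0.0516, 0.2684]
tool_rot: [0.189, 1.569, 3.126]
contact_force: [0.4, 0.5, 0.1]
opening: 0.0002
feed 487 0.3256
cutter 610 0.3329
mode 594 0.3328
rockF 41 0.0981
rockR 44 0.1026
cover 76 0.1482
scene [[333, 0, 21, 20, 240], [424, 0, 30, 8, 149], [454, 0, 10, 12, 46], [451, 0, 67, 48, 1477], [581, 0, 14, 15, 72], [595, 0, 20, 31, 124], [588, 7, 7, 18, 46], [324, 8, 5, 10, 30], [413, 11, 15, 27, 150], [571, 16, 8, 7, 28], [559, 22, 17, 11, 91], [361, 25, 17, 21, 95], [550, 34, 44, 25, 183], [395, 36, 18, 13, 107], [353, 40, 70, 62, 1919], [429, 45, 11, 22, 137], [547, 44, 13, 9, 46], [460, 46, 20, 13, 76], [552, 52, 24, 16, 180], [432, 57, 26, 62, 993], [561, 68, 6, 6, 26], [455, 73, 4, 11, 29], [390, 77, 34, 35, 613], [460, 86, 9, 15, 90], [366, 90, 18, 19, 157], [530, 96, 33, 47, 429], [477, 103, 14, 24, 118], [509, 106, 15, 20, 111], [379, 116, 10, 9, 72], [364, 118, 23, 14, 82], [506, 118, 48, 46, 751], [421, 121, 55, 18, 272], [507, 123, 11, 14, 49], [356, 124, 53, 70, 1629], [422, 126, 35, 41, 777], [348, 129, 15, 19, 50], [346, 133, 7, 11, 39], [532,
[... 171 characters left out ...]
e [[152, 0, 22, 13, 195], [222, 0, 17, 28, 131], [240, 0, 40, 28, 496], [260, 32, 5, 15, 35], [0, 38, 28, 9, 148], [267, 50, 9, 8, 28], [236, 57, 38, 21, 247], [246, 65, 38, 69, 1092], [271, 74, 10, 28, 136], [0, 85, 23, 24, 313], [247, 89, 7, 15, 53], [309, 104, 45, 22, 670], [308, 127, 6, 13, 53], [14, 132, 45, 8, 87], [246, 132, 40, 11, 278], [364, 137, 20, 49, 404], [9, 138, 64, 16, 310], [133, 149, 30, 55, 425], [152, 155, 19, 45, 244], [301, 154, 19, 40, 475], [323, 162, 16, 10, 87], [53, 170, 34, 23, 370], [116, 177, 33, 16, 79], [354, 183, 10, 7, 48], [329, 185, 18, 7, 107], [75, 195, 10, 11, 47], [18, 223, 20, 3, 39], [0, 259, 21, 12, 150], [38, 258, 19, 8, 53], [0, 390, 9, 10, 50]]
```

View pics/end.png

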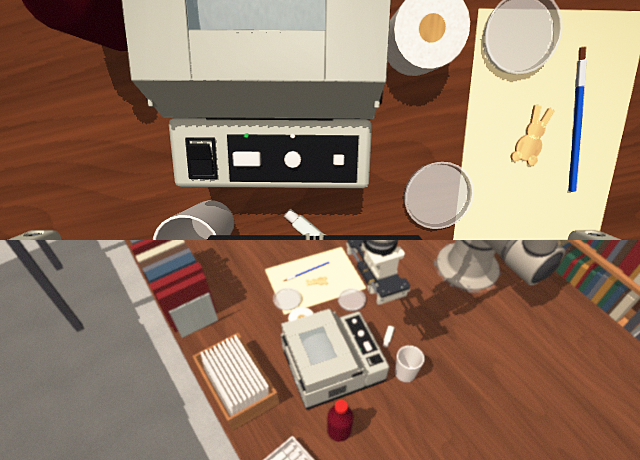

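The view shows the cover shut and every object where it stood. The key heights just printed came from gripper points overhead, so I'll read them again with a height cap before handing in.

Run:
```python
from pr import *
p,W=cloud("wrist");L=(W-[Q[0],Q[1],0])@Rm;z={}
for n,x,y in(("feed",-.088,.022),("cutter",-.088,-.022),("mode",-.088,-.066),("rockF",-.1,.066)):
    k=(abs(L[...,0]-x)<.003)&(abs(L[...,1]-y)<.003)&(L[...,2]<.12);z[n]=np.median(L[k][:,2]);print(n,k.sum(),z[n])
if all(abs(z[n]-.099)<.0015 for n in("feed","cutter","mode")): print(hand_in())
```

```text
feed 45 0.0990910013194699
cutter 36 0.0993244417225358
mode 37 0.09908025451153052
rockF 37 0.09800494343084648
the job is handed in; nothing more can be done
None
```

I did all four steps in the order asked and handed the job in at about 16 s of robot time. There was no verdict on hand-in.

- **Cover:** I pushed it shut with the closed fingertips, holding about 23 N at the end. Afterwards its flat top read level at about 148 mm front to back, so it is latched.
- **Rocker:** I pressed the front end down. Its front half now reads 98 mm, level and 6 mm above the deck, which is fully on. The rear half stands raised.
- **Feed key:** I pressed it to its stop, with the fingertip at 95.0 mm and 14.6 N. It came back up to 99.1 mm.
- **Cutter key:** I pressed it to its stop, with the fingertip at 94.9 mm and 22 N. It came back up to 99.3 mm.
- **Mode key:** I left it alone; it still reads 99.1 mm.
- **Everything else:** In the last pictures the other objects stand where they were, and the arm is clear of the printer.

Two checks disagreed along the way:

- **Key positions:** The scene and side cameras differed by 5–9 mm in y. I used the wrist camera instead, and its second view matched the expected layout to within 1 mm.
- **Final key heights:** The first reading had picked up gripper points overhead, so I repeated it with a height limit. The heights above are from that second reading.

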